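Clip the tea strainer onto the brass eye

TASK

Put the tea strainer away: clip the snap hook at the end of its handle onto the brass eye (not the black one), by pressing the hook's red sprung gate straight onto the eye's thin front leg until the leg is inside the hook and the gate has sprung shut behind it. Leave the strainer lying flat on the slate, let go of it, and do not knock the steel milk jug.

Things in the scene. Friction and masses are not known exactly. Their poses are not given: they have to be found in the camera images.
- strainer_grip (a point): Loose tea strainer lying flat, 140 g: centre of its pale wood grip (76 mm along x, 20 wide, 26 high), 13 mm above the slate. +x runs to the snap hook, z up. Bowl (68 mm wide) centred at x -80. Hook: flat steel loop 16 mm thick on the slate, y -28 to 28, clear inside from x 44 to 98, y -20 to 20. The eye's leg is fully in when its axis is 48 to 63 mm ahead along x (aim 55).
- gate (a joint): Red sprung gate closing the hook's mouth, the only opening of the loop: in its front wall at x 98 mm, y -9 to +20 mm (middle +5.5) from strainer_grip; flared lips reach x 115. Hinged on an upright pin at the mouth's +y side: 0 rad = shut (cannot open outward), grows as pressed inward, to 1.45. Weak: 1 to 5 N opens it; it springs shut by itself.
- brass_eye (a point): Brass eye fixed in the slate, an upright staple (upside-down U): thin front leg 8 mm in diameter, top bar 65 mm above the slate, rear leg (14 mm) 85 mm behind. Point: on the front leg's axis, 20 mm above the slate. +x runs from front to rear leg, z up. Push the hook on from the front, along +x, below the top bar. An equal black eye stands about 200 mm beside it.
- jug: Steel milk jug standing on the slate, 76 mm across, 95 mm high, with a side handle, loose; origin at the centre of its underside. A bystander: leave it where it is.
Mind the look-alikes: they are no part of the job. Of the things like the part that bears strainer_grip, leave any that is purple; of the rest the larger one is meant.

How it is judged:
By the outcome, as a careful person would: the job done as asked, in the order asked, and still so for the second after the job is handed in, with the robot touching nothing.
It also fails if it takes over 45 s, if anything falls off the work surface, if the arm or the gripper's body presses on something with over 40 N, if the wrist force passes 120 N, or if a joint passes its speed limit or range.

ROBOT

A 6-joint arm with a two-finger parallel gripper is mounted at the origin on the work surface. World frame = base frame: x ahead of the robot, y to its left, z up, the work surface at z = 0. Lengths are in m, angles in rad, forces in N, time in s.
With the tool pointing down it reaches from about 0.3 to 0.825 m from the base axis. Payload 5.4 kg.
Tool frame: the origin (TCP) lies at the very end of the fingers, on their centre line; the grasp point (between the pads) lies 19 mm behind it; y points along the fingers, x is the direction in which the jaws open and shut, and the axes are right-handed (so a half turn about y gives the same grasp; the last joint's range is limited). The gripper opens to 92 mm and grips with 3 to 60 N. Pads are 20 mm wide; open, the fingers measure 128 mm over their backs; the gripper's body (75 mm by 189 mm) begins 69 mm behind the grasp point.
Start: joints at [-1.356, 0.158, 1.597, -0, 1.386, -0.21], TCP at [0.237, -0.524, 0.215] pointing down, gripper open.
Joint ranges: [-2.91, 2.91], [-0.94, 2.29], [0.18, 2.7], [-1.29, 4.43], [0.17, 2.64], [-3, 3]. Speed limits (rad/s): [2.57, 2.57, 3.14, 3.14, 3.14, 3.14].

INTERFACE

Orientations are given as a rotation vector (axis times angle).
In Python, from rig import * gives the robot as it stands.
- The arm moves only by the shell command python3 -m jog 'ROWS'. ROWS is JSON, a list of rows, each an object of numbers: "x", "y", "z": the shift along the world's x, y, z in mm; "wx", "wy", "wz": the turn, a rotation vector about the world's x, y, z in degrees; "fingers": the closure, from 0 (fully open) to 1 (shut). In form: [{"x": .., "y": .., "z": .., "wx": .., "wy": .., "wz": .., "fingers": ..}, ...]. A call has 1 to 5 rows; each row shifts and turns the commanded pose from where the row before left it; what a row does not reach is not made up. A row lasts 1/8 s, in which the tool goes at most 62.5 mm and 10.7 degrees, less where a joint would pass 70% of its speed; a pose out of reach is approached as far as the arm can. A call is refused whole if a number of a shift passes 62.5 or a number of a turn 10.7, either way. A call with a gripper value outside its range is refused whole. The fingers move at their own pace and stop on an object; the grip force is fixed at half the most. Time passes only in rows, so rows that do not move let the fingers close. It gives the time, the measured TCP pose, the force and the opening at its end, in the units of the state.
- sense(): the state, without advancing time (a new reading comes with each control period).
- snapshot(name): name is "side" or "top"; returns a dict with "pixels" (400x640x3 uint8, red, green, blue), "depth" (400x640 float32, m along the optical axis (not along the pixel's ray), 0 where there is no reading), "vertical_fov" (degrees; the focal length in pixels is half the picture's height over the tangent of half this angle, whatever the lens; pixels are square), "cx", "cy" (the principal point, pixels), "extrinsics" (4x4, takes a point from world to camera coordinates). Camera axes: x right, y up, looking along -z (the intrinsics and any distortion apply to the point x, -y, -z); pixel columns grow to the right and rows downward; lengths in m; the calibration is good to about 2 mm. A picture is of the moment at which its call begins.
- close_job(): hands the job in, once; it reports no verdict.
The state is a dict: "t": time; "joint_positions": joint angles; "qvel": joint speeds; "tau": joint torques, N m; "tcp_pos": TCP position; "ee_rot": TCP orientation; "ft_force": force on the tool from outside, world axes, zero at the start; "moment": the same for the moment, N m; "grip_width": finger opening in m.
Only numpy, scipy, OpenCV 4.12 (cv2) and the standard library are available. Lean on these libraries where they do the work, as an engineer would, in place of code of your own. Each camera call takes 0.05 s, during which the arm holds its last target.

## Working session

There is one attempt and no reset: what is moved stays moved. The work goes in short steps, Python scripts to look and compute and a shell command to move; the robot and the scene stay as the last step left them, time stands still between calls to the robot, and variables do not carry over. Pictures are saved under pics/ and viewed, and the job is handed in when it is done.

```bash
mkdir -p pics; python3 - <<'E'
from rig import *
import cv2
for n in("top","side"):
    s=snapshot(n); cv2.imwrite(f"pics/{n}0.png",s["pixels"][:,:,::-1]); 
    print({k:(v if k not in("pixels","depth") else v.shape) for k,v in s.items()})
    import numpy as np; np.savez(f"{n}0.npz",**s)
print(sense())
E
```

```text
{'pixels': (400, 640, 3), 'depth': (400, 640), 'vertical_fov': 43.538524292618746, 'cx': 314.9516740526216, 'cy': 196.69079672404445, 'extrinsics': array([[ 0.0125319 , -0.9998501 , -0.0119469 , -0.07581649],
       [ 0.9943457 ,  0.01120114,  0.1055991 , -0.57580315],
       [-0.10544945, -0.01320271,  0.99433702, -1.09311563],
       [ 0.        ,  0.        ,  0.        ,  1.        ]])}
{'pixels': (400, 640, 3), 'depth': (400, 640), 'vertical_fov': 44.2470439691386, 'cx': 315.1292469740588, 'cy': 197.74921904007954, 'extrinsics': array([[-0.99892885, -0.04625446,  0.00129141,  0.57585987],
       [ 0.02699012, -0.55976542,  0.82821145, -0.07511005],
       [-0.03758559,  0.82735918,  0.56041424, -0.98640497],
       [ 0.        ,  0.        ,  0.        ,  1.        ]])}
{'t': 0.1, 'joint_positions': array([-1.35608675e+00,  1.58984921e-01,  1.59806092e+00, -3.40426199e-05,
        1.38619445e+00, -2.10103603e-01]), 'qvel': array([ 0.00144443, -0.00134122, -0.00346791, -0.00095524, -0.0023162 ,
        0.00010694]), 'tau': array([-1.40767161e-04, -3.86505032e+01, -3.22960246e+01,  7.03358324e-02,
        3.39414831e-02, -4.24310963e-05]), 'tcp_pos': array([ 0.23683617, -0.52335896,  0.21374073]), 'ee_rot': array([-1.3795706 ,  0.89167121, -0.88971395]), 'ft_force': array([ 0.2774454 , -0.02144377, -0.22489245]), 'moment': array([ 0.00502677, -0.00393061,  0.01427499]), 'grip_width': 0.09200272746235533}
```

View pics/top0.png

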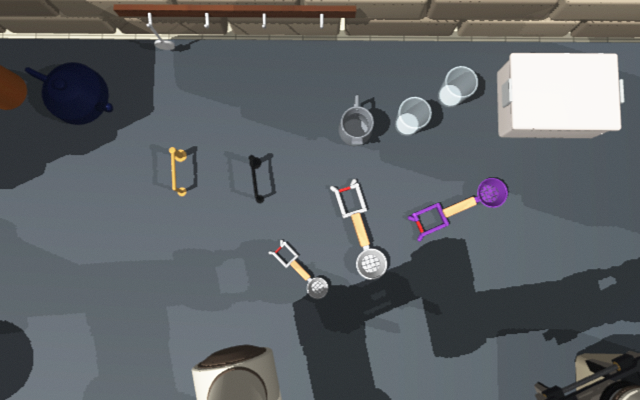

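View pics/side0.png

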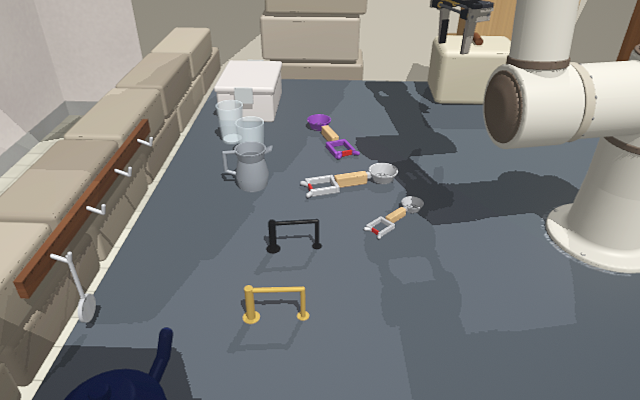

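The target strainer is the large steel one: grip at (361,231), hook at (350,200), bowl at (371,264) in the top view. The brass eye spans (175,152) to (182,191). Its thin leg is the robot-side end, at about (304,315) in the side view. The jug is at (357,122).

```bash
cat > h.py <<'E'
import numpy as np, cv2
from scipy.ndimage import label
def cam(s):
    f=200/np.tan(np.radians(float(s["vertical_fov"]))/2); return f,float(s["cx"]),float(s["cy"]),s["extrinsics"]
def ray(s,u,v):
    f,cx,cy,E=cam(s); R=E[:3,:3]
    return -R.T@E[:3,3], R.T@np.array([(u-cx)/f,-(v-cy)/f,-1.])
def onplane(s,u,v,z):
    o,d=ray(s,u,v); return o+d*(z-o[2])/d[2]
def cloud(s):
    f,cx,cy,E=cam(s); d=s["depth"].astype(float); v,u=np.mgrid[:400,:640]
    P=np.stack([(u-cx)/f*d,-(v-cy)/f*d,-d],-1)-E[:3,3]
    return P@E[:3,:3]
def proj(s,p):
    f,cx,cy,E=cam(s); c=E[:3,:3]@np.asarray(p)+E[:3,3]; return cx+f*c[0]/-c[2], cy-f*c[1]/-c[2]
def hsv(s): return cv2.cvtColor(s["pixels"],cv2.COLOR_RGB2HSV)
E
python3 - <<'E'
from h import *
for n in("top","side"):
    s=dict(np.load(f"{n}0.npz")); P=cloud(s); H=hsv(s)
    print(n,"valid",(s["depth"]>0).mean())
    h,sa,v=H[...,0],H[...,1],H[...,2]
    masks={"wood":(h>8)&(h<22)&(sa>70)&(sa<175)&(v>120),"red":((h<6)|(h>174))&(sa>180)&(v>100),"brass":(h>15)&(h<28)&(sa>170)&(v>90)}
    for k,m in masks.items():
        nn,l,st,c=cv2.connectedComponentsWithStats(m.astype(np.uint8),connectivity=8)
        for i in range(1,nn):
            if st[i,4]>5:
                q=P[(l==i)&(s["depth"]>0)]
                if len(q): print(k,st[i],c[i].round(1),"med",np.median(q,0).round(4),"zmax",q[:,2].max().round(3))
s=dict(np.load("top0.npz")); t=dict(np.load("side0.npz"))
for nm,z in(("top",s),("side",t)):
    p=z["pixels"]
    x0,y0,w,h=(150,130,60,75) if nm=="top" else (230,270,100,60)
    cv2.imwrite(f"pics/eye_{nm}.png",cv2.resize(p[y0:y0+h,x0:x0+w,::-1],None,fx=8,fy=8,interpolation=0))
    x0,y0,w,h=(320,170,80,120-10) if nm=="top" else (290,150,120,60)
    cv2.imwrite(f"pics/str_{nm}.png",cv2.resize(p[y0:y0+h,x0:x0+w,::-1],None,fx=5.4,fy=5.4,interpolation=0))
E
```

```text
top valid 0.99594921875
wood [114   4 120   6 595] [175.2   6.7] med [0.9523 0.2245 0.1661] zmax 0.172
wood [306   8   6   2   7] [308.9   8.9] med [ 0.949  -0.0537  0.1665] zmax 0.167
wood [169 147  18  44 221] [175.6 163.5] med [0.6594 0.2436 0.0613] zmax 0.07
wood [177 187  10  10  53] [181.7 191.3] med [0.5871 0.2382 0.0027] zmax 0.035
wood [443 197  34  21 151] [458.4 207.6] med [ 0.5555 -0.3917  0.025 ] zmax 0.031
wood [351 213  19  34 169] [358.7 227.5] med [ 0.5104 -0.1662  0.0249] zmax 0.03
wood [290 260  20  20 111] [298.4 268.6] med [ 0.4174 -0.0309  0.0169] zmax 0.024
red [340 187  10   5  20] [344.1 189.1] med [ 0.5966 -0.1348  0.0145] zmax 0.017
red [416 221   7  11  35] [419.4 226.2] med [ 0.5145 -0.3059  0.0133] zmax 0.019
red [276 248   5   5   9] [277.8 249.8] med [0.4567 0.0144 0.0044] zmax 0.014
side valid 0.996
wood [ 474    0   43   41 1087] [498.1  19.9] med [-0.0831 -1.201   0.1128] zmax 0.344
wood [447  33  10   2  20] [451.5  33.5] med [-0.0304 -1.7363 -0.0865] zmax 0.238
wood [  13  119  134  163 1224] [ 75.  207.1] med [0.9494 0.1911 0.1642] zmax 0.167
woo
[... 265 characters left out ...]
 6] [249.5 285.5] med [0.6691 0.2407 0.065 ] zmax 0.066
wood [244 286  25  34 264] [250.6 304. ] med [0.6684 0.2515 0.0324] zmax 0.066
wood [261 287  11   1  11] [266. 287.] med [0.6428 0.2427 0.0643] zmax 0.065
wood [273 287  10   1  10] [277.5 287. ] med [0.6245 0.242  0.0644] zmax 0.066
wood [273 286  36  32 154] [299.6 301. ] med [0.5864 0.2425 0.0358] zmax 0.065
wood [243 319  13   5  14] [248.6 322.1] med [ 6.728e-01  2.587e-01 -2.000e-04] zmax 0.002
red [342 150  10   6  39] [346.5 152.5] med [ 0.5095 -0.3041  0.0084] zmax 0.014
red [308 184   4   5  13] [309.5 186.2] med [ 0.5968 -0.1375  0.0121] zmax 0.015
red [372 228   6   6  21] [374.2 230.5] med [0.4571 0.0128 0.0056] zmax 0.009
```

View pics/eye_top.png

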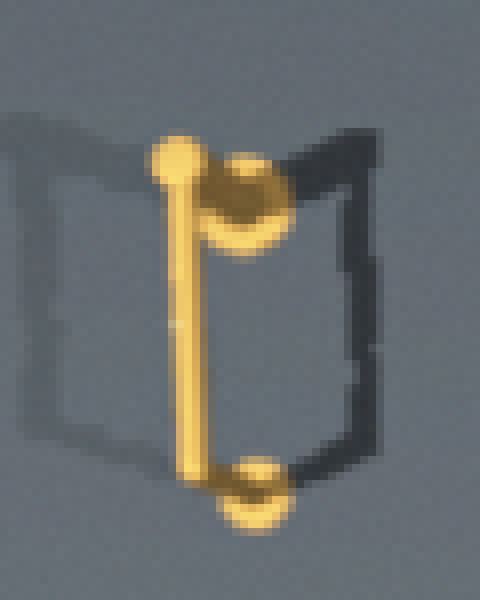

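View pics/eye_side.png

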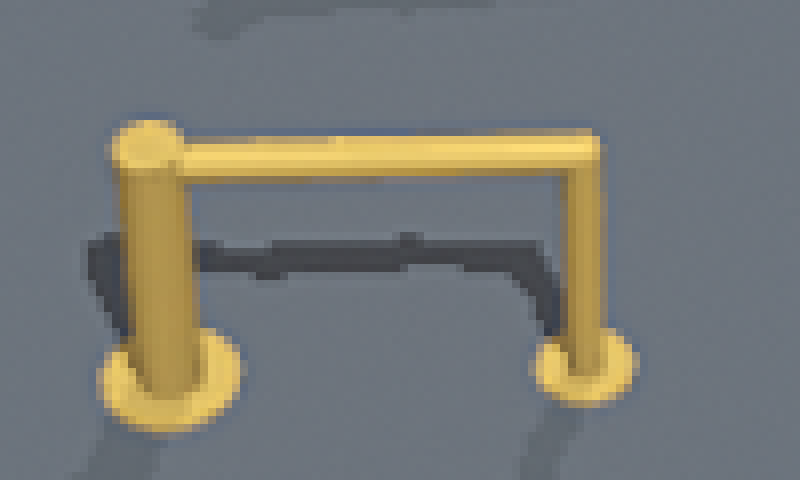

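View pics/str_top.png

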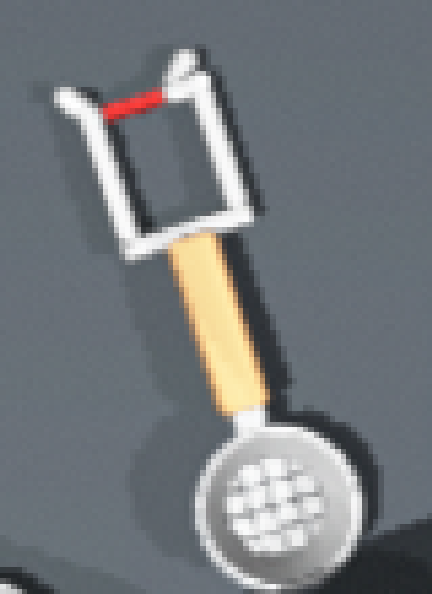

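View pics/str_side.png

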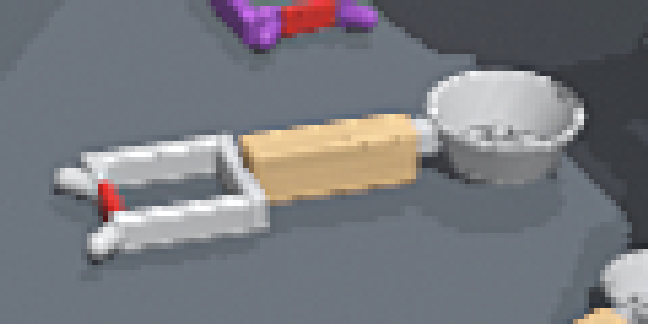

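```bash
python3 - <<'E'
from h import *
s=dict(np.load("top0.npz")); t=dict(np.load("side0.npz"))
def T(a,b): return (a+.5)/5.4+320-.5,(b+.5)/5.4+170-.5
def S(a,b): return (a+.5)/5.4+290-.5,(b+.5)/5.4+150-.5
def ET(a,b): return (a+.5)/8+150-.5,(b+.5)/8+130-.5
def ES(a,b): return (a+.5)/8+230-.5,(b+.5)/8+270-.5
print("front base",onplane(s,*ET(258,493),.002),onplane(t,*ES(585,367),.002))
print("rear base",onplane(s,*ET(242,205),.002),onplane(t,*ES(171,382),.002))
print("front top",onplane(s,*ET(193,470),.065),onplane(t,*ES(582,143),.065))
print("rear top",onplane(s,*ET(178,160),.065),onplane(t,*ES(148,145),.065))
for nm,F,c,pp in(("top",T,s,[(172,240),(215,232),(270,403),(220,413)]),("side",S,t,[(240,135),(408,115),(418,140),(258,162)])):
    q=np.array([onplane(c,*F(*p),.026) for p in pp]); print(nm,q.round(4).tolist(),"mean",q.mean(0).round(4))
# hook outer rear corners z .016, gate
print("hook corners",[onplane(s,*T(*p),.016).round(4).tolist() for p in((130,255),(250,217),(60,95),(192,58))],"gate ends",[onplane(s,*T(*p),.014).round(4).tolist() for p in((105,112),(163,97))])
# bowl circle
for c in(s,):
    print("bowl rim z from depth",[cloud(c)[int(v),int(u)].round(4) for u,v in [T(280,432),T(200,505),T(358,505),T(280,586)]])
print("jug",)
P=cloud(s); print(P[110:140,340:375][P[110:140,340:375][...,2]>.08].mean(0))
E
```

```text
front base [0.58895221 0.23899605 0.002     ] [0.58571062 0.24195094 0.002     ]
rear base [0.67320744 0.24709746 0.002     ] [0.66987557 0.24999017 0.002     ]
front top [0.5878787  0.23929018 0.065     ] [0.58550639 0.24166478 0.065     ]
rear top [0.6737577  0.24707971 0.065     ] [0.67043673 0.24626126 0.065     ]
top [[0.5389, -0.1512, 0.026], [0.5425, -0.169, 0.026], [0.4721, -0.1918, 0.026], [0.4677, -0.1713, 0.026]] mean [ 0.5053 -0.1708  0.026 ]
side [[0.5407, -0.1645, 0.026], [0.4688, -0.1845, 0.026], [0.4654, -0.1641, 0.026], [0.5329, -0.1432, 0.026]] mean [ 0.5019 -0.1641  0.026 ]
hook corners [[0.5332, -0.1342, 0.016], [0.5497, -0.1844, 0.016], [0.6003, -0.1043, 0.016], [0.6166, -0.1598, 0.016]] gate ends [[0.5935, -0.1234, 0.014], [0.6002, -0.1478, 0.014]]
bowl rim z from depth [array([ 0.4616, -0.1949,  0.0269]), array([ 0.4303, -0.1617,  0.0264]), array([ 0.4312, -0.2256,  0.0287]), array([ 0.3978, -0.1951,  0.0256])]
jug
[ 0.72920121 -0.1586231   0.09876284]
```

```bash
cat >> h.py <<'E'
from scipy.spatial.transform import Rotation as R
def st(z):
    M=R.from_rotvec(z["ee_rot"]).as_matrix()
    print("t",round(z["t"],2),"tcp mm",(1e3*z["tcp_pos"]).round(1),"jaw yaw",round(np.degrees(np.arctan2(M[1,0],M[0,0])),2),"toolx",M[:,0].round(3),"y",M[:,1].round(3),"F",z["ft_force"].round(2),"w mm",round(1e3*z["grip_width"],1))
E
python3 - <<'E'
from h import *
from rig import *
z=sense(); st(z); print(z["joint_positions"].round(3))
E
```

```text
t 0.1 tcp mm [ 236.8 -523.4  213.7] jaw yaw -65.66 toolx [ 0.412 -0.911 -0.002] y [-0.     0.002 -1.   ] F [ 0.28 -0.02 -0.22] w mm 92.0
[-1.356  0.159  1.598 -0.     1.386 -0.21 ]
```

```bash
python3 -m jog '[{"x":30,"y":40,"wz":-2},{"x":30,"y":40,"wz":-2},{"x":30,"y":40,"wz":-2},{"x":30,"y":40,"wz":-1},{"x":30,"y":40}]'; python3 -m jog '[{"x":30,"y":40},{"x":30,"y":40},{"x":30,"y":40},{"x":27,"y":36},{}]'; python3 -c "
from h import *
from rig import *
st(sense())"
```

```text
t 0.1 tcp mm [ 236.8 -523.4  213.7] jaw yaw -65.66 toolx [ 0.412 -0.911 -0.002] y [-0.     0.002 -1.   ] F [ 0.28 -0.02 -0.22] w mm 92.0validation failed for argument at $[0]...
validation failed for argument at $[0]...
```

The rows seem to need every key, so I'll give them all.

```bash
python3 -m jog '[{"x":30,"y":40,"z":0,"wx":0,"wy":0,"wz":-2,"fingers":0},{"x":30,"y":40,"z":0,"wx":0,"wy":0,"wz":-2,"fingers":0},{"x":30,"y":40,"z":0,"wx":0,"wy":0,"wz":-2,"fingers":0},{"x":30,"y":40,"z":0,"wx":0,"wy":0,"wz":-1,"fingers":0},{"x":30,"y":40,"z":0,"wx":0,"wy":0,"wz":0,"fingers":0}]'
```

```text
t: 0.72
tcp_pos: [0.3876, -0.3223, 0.2142]
ee_rot: [-1.337, 0.984, -0.983]
ft_force: [1.2, 0.7, -0.3]
grip_width: 0.092
```

```bash
python3 -m jog '[{"x":30,"y":40,"z":0,"wx":0,"wy":0,"wz":0,"fingers":0},{"x":30,"y":40,"z":-20,"wx":0,"wy":0,"wz":0,"fingers":0},{"x":30,"y":40,"z":-30,"wx":0,"wy":0,"wz":0,"fingers":0},{"x":26,"y":35,"z":-30,"wx":0,"wy":0,"wz":0,"fingers":0},{"x":0,"y":0,"z":-30,"wx":0,"wy":0,"wz":0,"fingers":0}]'; python3 - <<'E'
from h import *
from rig import *
st(sense())
s=snapshot("top");t=snapshot("side")
cv2.imwrite("pics/top1.png",s["pixels"][:,:,::-1]);cv2.imwrite("pics/side1.png",t["pixels"][:,:,::-1])
cv2.imwrite("pics/side1c.png",cv2.resize(t["pixels"][100:230,260:430,::-1],None,fx=4,fy=4,interpolation=0))
E
```

```text
t: 1.35
tcp_pos: [0.5038, -0.1662, 0.1032]
ee_rot: [-1.338, 0.981, -0.98]
ft_force: [-0.3, 0.1, -0.2]
grip_width: 0.0918
t 1.35 tcp mm [ 503.8 -166.2  103.2] jaw yaw -72.42 toolx [ 0.302 -0.953 -0.001] y [-0.     0.001 -1.   ] F [-0.28  0.12 -0.22] w mm 91.8
```

View pics/side1c.png

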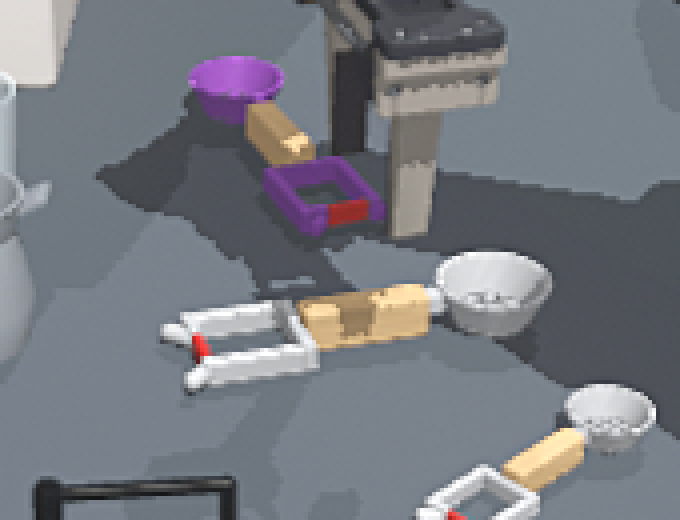

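View pics/top1.png

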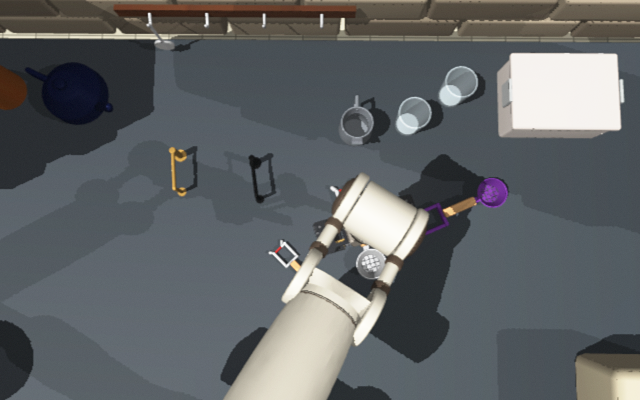

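The fingers straddle the pale grip (side crop: left finger at (350,100), right at (412,170), grip at (365,315)). Descending.

```bash
python3 -m jog '[{"x":0,"y":-1,"z":-35,"wx":0,"wy":0,"wz":-0.5,"fingers":0},{"x":0,"y":0,"z":-35,"wx":0,"wy":0,"wz":0,"fingers":0},{"x":0,"y":0,"z":-20,"wx":0,"wy":0,"wz":0,"fingers":0},{"x":0,"y":0,"z":-8,"wx":0,"wy":0,"wz":0,"fingers":0},{"x":0,"y":0,"z":0,"wx":0,"wy":0,"wz":0,"fingers":0}]'
```

```text
t: 2.08
tcp_pos: [0.5032, -0.1704, 0.0073]
ee_rot: [-1.334, 0.99, -0.991]
ft_force: [-0.2, -0.5, 0.0]
grip_width: 0.0921
```

```bash
python3 -m jog '[{"x":0,"y":0,"z":-3.5,"wx":0,"wy":0,"wz":0,"fingers":0},{"x":0,"y":0,"z":0,"wx":0,"wy":0,"wz":0,"fingers":1},{"x":0,"y":0,"z":0,"wx":0,"wy":0,"wz":0,"fingers":1},{"x":0,"y":0,"z":0,"wx":0,"wy":0,"wz":0,"fingers":1},{"x":0,"y":0,"z":0,"wx":0,"wy":0,"wz":0,"fingers":1}]';python3 -m jog '[{"x":0,"y":0,"z":0,"wx":0,"wy":0,"wz":0,"fingers":1},{"x":0,"y":0,"z":0,"wx":0,"wy":0,"wz":0,"fingers":1},{"x":0,"y":0,"z":0,"wx":0,"wy":0,"wz":0,"fingers":1},{"x":0,"y":0,"z":0,"wx":0,"wy":0,"wz":0,"fingers":1}]'
```

```text
t: 2.7
tcp_pos: [0.503, -0.1699, 0.0032]
ee_rot: [-1.334, 0.99, -0.99]
ft_force: [-0.2, 0.1, 0.1]
grip_width: 0.0538
t: 3.2
tcp_pos: [0.503, -0.1699, 0.0031]
ee_rot: [-1.334, 0.99, -0.99]
ft_force: [-0.7, -0.5, -0.5]
grip_width: 0.0195
```

```bash
python3 -m jog '[{"x":0,"y":0,"z":15,"wx":0,"wy":0,"wz":0,"fingers":1},{"x":0,"y":0,"z":25,"wx":0,"wy":0,"wz":0,"fingers":1},{"x":-5,"y":0,"z":30,"wx":0,"wy":0,"wz":0,"fingers":1},{"x":-10,"y":15,"z":20,"wx":0,"wy":0,"wz":-1,"fingers":1},{"x":-10,"y":30,"z":0,"wx":0,"wy":0,"wz":-1,"fingers":1}]';python3 -m jog '[{"x":-10,"y":40,"z":0,"wx":0,"wy":0,"wz":-2,"fingers":1},{"x":-10,"y":40,"z":0,"wx":0,"wy":0,"wz":-2,"fingers":1},{"x":-10,"y":40,"z":0,"wx":0,"wy":0,"wz":-2,"fingers":1},{"x":-10,"y":40,"z":0,"wx":0,"wy":0,"wz":-2,"fingers":1},{"x":0,"y":40,"z":0,"wx":0,"wy":0,"wz":-1.5,"fingers":1}]'
python3 -c "
from h import *
from rig import *
st(sense())"
```

```text
t: 3.82
tcp_pos: [0.4795, -0.1259, 0.0962]
ee_rot: [-1.319, 1.013, -1.022]
ft_force: [0.4, 1.3, -2.1]
grip_width: 0.0198
t: 4.45
tcp_pos: [0.4373, 0.0764, 0.0939]
ee_rot: [-1.251, 1.141, -1.141]
ft_force: [0.8, 0.2, -1.3]
grip_width: 0.0196
t 4.45 tcp mm [437.3  76.4  93.9] jaw yaw -84.73 toolx [ 0.092 -0.996  0.   ] y [ 0.001 -0.    -1.   ] F [ 0.76  0.23 -1.25] w mm 19.6
```

```bash
python3 -m jog '[{"x":-4,"y":40,"z":0,"wx":0,"wy":0,"wz":0,"fingers":1},{"x":-4,"y":40,"z":0,"wx":0,"wy":0,"wz":0,"fingers":1},{"x":-4,"y":40,"z":0,"wx":0,"wy":0,"wz":0,"fingers":1},{"x":0,"y":24,"z":-20,"wx":0,"wy":0,"wz":0,"fingers":1},{"x":0,"y":0,"z":-35,"wx":0,"wy":0,"wz":0,"fingers":1}]';python3 -m jog '[{"x":0,"y":0,"z":-20,"wx":0,"wy":0,"wz":0,"fingers":1},{"x":0,"y":0,"z":-8,"wx":0,"wy":0,"wz":0,"fingers":1},{"x":0,"y":0,"z":0,"wx":0,"wy":0,"wz":0,"fingers":1}]'
python3 - <<'E'
from h import *
from rig import *
st(sense())
s=snapshot("top");t=snapshot("side")
np.savez("top2.npz",**s);np.savez("side2.npz",**t)
cv2.imwrite("pics/top2c.png",cv2.resize(s["pixels"][130:290,130:290,::-1],None,fx=3.7,fy=3.7,interpolation=0))
cv2.imwrite("pics/side2c.png",cv2.resize(t["pixels"][240:380,230:450,::-1],None,fx=3.6,fy=3.6,interpolation=0))
E
```

```text
t: 5.08
tcp_pos: [0.4276, 0.2212, 0.0397]
ee_rot: [-1.249, 1.135, -1.14]
ft_force: [-0.1, -0.2, -1.7]
grip_width: 0.0198
t: 5.45
tcp_pos: [0.4261, 0.2191, 0.0105]
ee_rot: [-1.252, 1.14, -1.14]
ft_force: [-0.3, -0.2, -1.8]
grip_width: 0.0198
t 5.45 tcp mm [426.1 219.1  10.5] jaw yaw -84.67 toolx [ 0.093 -0.996 -0.   ] y [-0.  0. -1.] F [-0.3  -0.17 -1.79] w mm 19.8
```

View pics/side2c.png

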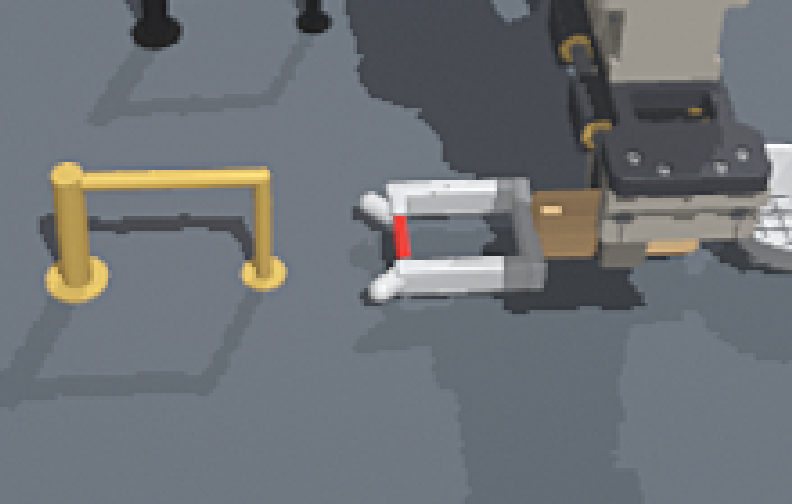

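View pics/top2c.png

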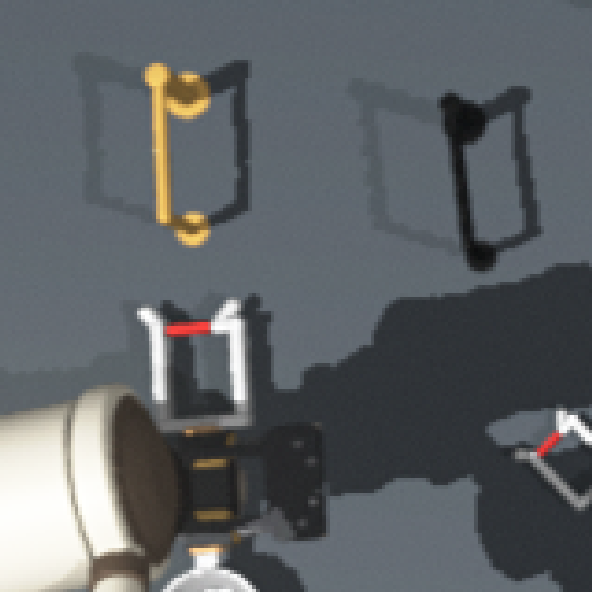

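```bash
python3 - <<'E'
from h import *
for n,leg,rear in(("top",(.58895,.2390),(.6732,.2471)),("side",(.58571,.24195),(.66988,.2500))):
    s=dict(np.load(n+"2.npz")); H=hsv(s); h,sa,v=H[...,0],H[...,1],H[...,2]
    m=((h<6)|(h>174))&(sa>150)&(v>90)
    nn,l,st,c=cv2.connectedComponentsWithStats(m.astype(np.uint8))
    i=min(range(1,nn),key=lambda i:np.hypot(*(c[i]-((180,219) if n=="top" else (341,306))))); P=cloud(s)
    q=P[(l==i)]; print(n,st[i],c[i],np.median(q,0),q.min(0),q.max(0))
    a=np.radians(5.4); E=np.array([[np.cos(a),np.sin(a)],[-np.sin(a),np.cos(a)]])
    zz=.021 if n=="top" else .015
    g=onplane(s,*c[i],zz)[:2]; print("gate->leg in eye frame mm",(E@(np.array(leg)-g)*1e3).round(1))
    cr=[(157,402),(252,402)] if 0 else None
s=dict(np.load("top2.npz"))
for p in((165,331),(212,327),(142,312),(236,303),(160,420),(247,420)):
    g=onplane(s,(p[0]+.5)/3.7+129.5,(p[1]+.5)/3.7+129.5,.023)[:2]; print(p,g.round(4),(E@(g-np.array((.58895,.2390)))*1e3).round(1))
E
```

```text
top [175 217  11   4  35] [179.97142857 218.28571429] [0.52566747 0.2353566  0.02015277] [ 0.52229989  0.22334081 -0.00337555] [0.52949992 0.24997761 0.02528887]
gate->leg in eye frame mm [63.9 -2.3]
side [339 300   5  12  40] [340.975 305.4  ] [0.5235288  0.23488888 0.02119381] [ 0.52027756  0.21482259 -0.00127532] [0.52662544 0.24626768 0.02374526]
gate->leg in eye frame mm [63.3  6.9]
(165, 331) [0.5231 0.2476] [-64.8  14.8]
(212, 327) [0.5258 0.219 ] [-64.7 -13.9]
(142, 312) [0.5345 0.2622] [-52.   28.2]
(236, 303) [0.5407 0.2049] [-51.3 -29.4]
(160, 420) [0.4691 0.2484] [-118.5   20.6]
(247, 420) [0.4697 0.1955] [-122.8  -32.1]
```

Measured in the eye's frame, the gate middle is about 64 mm in front of the leg. Lateral error is under 2 mm by the top view and the TCP. The side view sees only part of the gate. Pushing on along the eye's +x.

```bash
python3 -m jog '[{"x":15,"y":1.4,"z":0,"wx":0,"wy":0,"wz":0,"fingers":1},{"x":20,"y":1.9,"z":0,"wx":0,"wy":0,"wz":0,"fingers":1},{"x":12,"y":1.1,"z":0,"wx":0,"wy":0,"wz":0,"fingers":1},{"x":6,"y":0.6,"z":0,"wx":0,"wy":0,"wz":0,"fingers":1},{"x":6,"y":0.6,"z":0,"wx":0,"wy":0,"wz":0,"fingers":1}]'; python3 -m jog '[{"x":6,"y":0.6,"z":0,"wx":0,"wy":0,"wz":0,"fingers":1},{"x":6,"y":0.6,"z":0,"wx":0,"wy":0,"wz":0,"fingers":1},{"x":0,"y":0,"z":0,"wx":0,"wy":0,"wz":0,"fingers":1}]'
python3 - <<'E'
from h import *
from rig import *
st(sense())
s=snapshot("top");t=snapshot("side")
np.savez("top3.npz",**s);np.savez("side3.npz",**t)
a=cv2.resize(s["pixels"][140:240,140:240,::-1],None,fx=4,fy=4,interpolation=0)
b=cv2.resize(t["pixels"][260:360,240:340,::-1],None,fx=4,fy=4,interpolation=0)
cv2.imwrite("pics/3.png",np.hstack([a,b]))
E
```

```text
t: 6.18
tcp_pos: [0.4847, 0.2247, 0.0101]
ee_rot: [-1.253, 1.141, -1.14]
ft_force: [-1.9, -0.8, -1.3]
grip_width: 0.0196
t: 6.55
tcp_pos: [0.4968, 0.226, 0.0098]
ee_rot: [-1.252, 1.141, -1.14]
ft_force: [-2.5, 1.3, -2.4]
grip_width: 0.0196
t 6.55 tcp mm [496.8 226.    9.8] jaw yaw -84.66 toolx [ 0.093 -0.996 -0.   ] y [-0.001  0.    -1.   ] F [-2.46  1.33 -2.42] w mm 19.6
```

View pics/3.png

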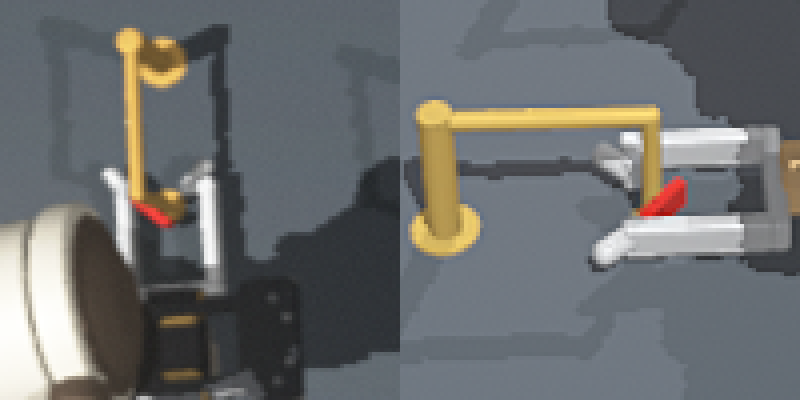

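The gate is swinging inward on the leg (red flap at (660,198) in the right half). Continuing to 55 mm.

```bash
python3 -m jog '[{"x":8,"y":0.7,"z":0,"wx":0,"wy":0,"wz":0,"fingers":1},{"x":8,"y":0.8,"z":0,"wx":0,"wy":0,"wz":0,"fingers":1},{"x":8,"y":0.7,"z":0,"wx":0,"wy":0,"wz":0,"fingers":1},{"x":6,"y":0.6,"z":0,"wx":0,"wy":0,"wz":0,"fingers":1},{"x":5.5,"y":0.5,"z":0,"wx":0,"wy":0,"wz":0,"fingers":1}]'; python3 -m jog '[{"x":0,"y":0,"z":0,"wx":0,"wy":0,"wz":0,"fingers":1},{"x":0,"y":0,"z":0,"wx":0,"wy":0,"wz":0,"fingers":1}]'
python3 - <<'E'
from h import *
from rig import *
st(sense())
s=snapshot("top");t=snapshot("side")
np.savez("top4.npz",**s);np.savez("side4.npz",**t)
a=cv2.resize(s["pixels"][140:240,140:240,::-1],None,fx=4,fy=4,interpolation=0)
b=cv2.resize(t["pixels"][260:360,240:340,::-1],None,fx=4,fy=4,interpolation=0)
cv2.imwrite("pics/4.png",np.hstack([a,b]))
E
```

```text
t: 7.28
tcp_pos: [0.5334, 0.2291, 0.0103]
ee_rot: [-1.251, 1.14, -1.141]
ft_force: [-0.5, 0.3, -0.5]
grip_width: 0.0195
t: 7.52
tcp_pos: [0.5323, 0.2292, 0.01]
ee_rot: [-1.252, 1.141, -1.14]
ft_force: [-0.2, 0.2, -1.3]
grip_width: 0.0196
t 7.53 tcp mm [532.3 229.2  10. ] jaw yaw -84.66 toolx [ 0.093 -0.996  0.   ] y [-0. -0. -1.] F [-0.22  0.19 -1.33] w mm 19.6
```

View pics/4.png

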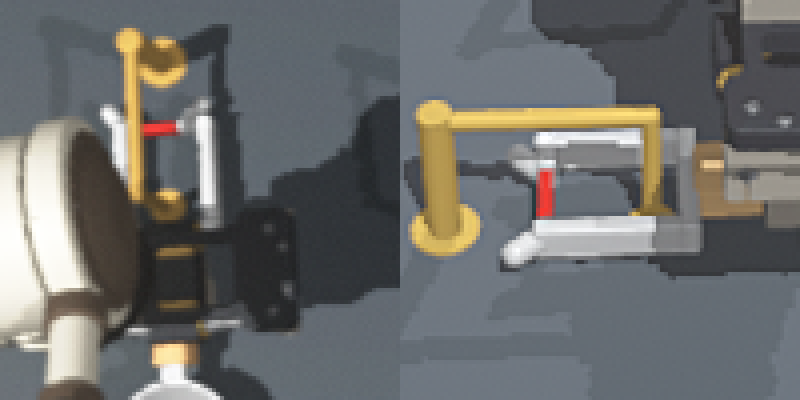

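The gate is shut (red bar across the mouth, (545,192) right half), and the leg is inside. Next I'll check the depth before lowering.

```bash
python3 - <<'E'
from h import *
for n,leg,c0 in(("top",(.58895,.2390),(180,172)),("side",(.58571,.24195),(276,308))):
    s=dict(np.load(n+"4.npz")); H=hsv(s); h,sa,v=H[...,0],H[...,1],H[...,2]
    m=((h<6)|(h>174))&(sa>150)&(v>90)
    nn,l,st,c=cv2.connectedComponentsWithStats(m.astype(np.uint8))
    i=min(range(1,nn),key=lambda i:np.hypot(*(c[i]-c0)))
    a=np.radians(5.4); E=np.array([[np.cos(a),np.sin(a)],[-np.sin(a),np.cos(a)]])
    g=onplane(s,*c[i],.021 if n=="top" else .015)[:2]; print(n,st[i],(E@(g-np.array(leg))*1e3).round(1))
E
```

```text
top [176 171   8   3  22] [42.  -1.6]
side [274 303   4  11  36] [43.5 -5.7]
```

Leg depth comes out at about 55–56 mm. Lowering onto the slate and releasing.

```bash
python3 -m jog '[{"x":0,"y":0,"z":-4,"wx":0,"wy":0,"wz":0,"fingers":1},{"x":0,"y":0,"z":-3,"wx":0,"wy":0,"wz":0,"fingers":1},{"x":0,"y":0,"z":0,"wx":0,"wy":0,"wz":0,"fingers":1},{"x":0,"y":0,"z":0,"wx":0,"wy":0,"wz":0,"fingers":1}]'; python3 -m jog '[{"x":0,"y":0,"z":0,"wx":0,"wy":0,"wz":0,"fingers":0.5},{"x":0,"y":0,"z":0,"wx":0,"wy":0,"wz":0,"fingers":0.5},{"x":0,"y":0,"z":0,"wx":0,"wy":0,"wz":0,"fingers":0.5},{"x":0,"y":0,"z":0,"wx":0,"wy":0,"wz":0,"fingers":0.5}]'
```

```text
t: 8.12
tcp_pos: [0.5325, 0.2292, 0.0031]
ee_rot: [-1.252, 1.14, -1.14]
ft_force: [-0.5, -0.6, 1.2]
grip_width: 0.0196
t: 8.62
tcp_pos: [0.5325, 0.2292, 0.0031]
ee_rot: [-1.252, 1.14, -1.14]
ft_force: [0.1, -0.9, -0.4]
grip_width: 0.046
```

```bash
python3 -m jog '[{"x":0,"y":0,"z":15,"wx":0,"wy":0,"wz":0,"fingers":0.5},{"x":0,"y":0,"z":30,"wx":0,"wy":0,"wz":0,"fingers":0.5},{"x":0,"y":0,"z":45,"wx":0,"wy":0,"wz":0,"fingers":0.5},{"x":-30,"y":0,"z":45,"wx":0,"wy":0,"wz":0,"fingers":0.5},{"x":-50,"y":-20,"z":20,"wx":0,"wy":0,"wz":0,"fingers":0.5}]'; python3 -m jog '[{"x":-40,"y":-40,"z":0,"wx":0,"wy":0,"wz":0,"fingers":0.5},{"x":-20,"y":-50,"z":0,"wx":0,"wy":0,"wz":0,"fingers":0.5},{"x":0,"y":-50,"z":0,"wx":0,"wy":0,"wz":0,"fingers":0.5},{"x":0,"y":-50,"z":0,"wx":0,"wy":0,"wz":0,"fingers":0.5},{"x":0,"y":0,"z":0,"wx":0,"wy":0,"wz":0,"fingers":0.5}]'
python3 - <<'E'
from h import *
from rig import *
st(sense())
s=snapshot("top");t=snapshot("side")
np.savez("top5.npz",**s);np.savez("side5.npz",**t)
a=cv2.resize(s["pixels"][140:260,140:240,::-1],None,fx=4,fy=4,interpolation=0)
b=cv2.resize(t["pixels"][250:370,240:340,::-1],None,fx=4,fy=4,interpolation=0)
cv2.imwrite("pics/5.png",np.hstack([a,b])); cv2.imwrite("pics/5t.png",s["pixels"][:,:,::-1])
for n,leg,c0,d in(("top",(.58895,.2390),(180,172),s),("side",(.58571,.24195),(276,308),t)):
    H=hsv(d); h,sa,v=H[...,0],H[...,1],H[...,2]
    m=((h<6)|(h>174))&(sa>150)&(v>90)
    nn,l,q,c=cv2.connectedComponentsWithStats(m.astype(np.uint8))
    i=min(range(1,nn),key=lambda i:np.hypot(*(c[i]-c0)))
    a=np.radians(5.4); E=np.array([[np.cos(a),np.sin(a)],[-np.sin(a),np.cos(a)]])
    g=onplane(d,*c[i],.014 if n=="top" else .008)[:2]; print(n,q[i],(E@(g-np.array(leg))*1e3).round(1))
P=cloud(s); print(P[110:140,340:375][P[110:140,340:375][...,2]>.08].mean(0))
E
```

```text
t: 9.25
tcp_pos: [0.4545, 0.2098, 0.1628]
ee_rot: [-1.246, 1.135, -1.142]
ft_force: [-0.8, -0.1, 1.3]
grip_width: 0.0458
t: 9.88
tcp_pos: [0.3929, 0.0166, 0.1594]
ee_rot: [-1.249, 1.142, -1.146]
ft_force: [-0.1, 0.5, -0.2]
grip_width: 0.046
t 9.88 tcp mm [392.9  16.6 159.4] jaw yaw -84.99 toolx [ 0.087 -0.996  0.001] y [ 0.002 -0.001 -1.   ] F [-0.09  0.55 -0.18] w mm 46.0
top [176 171   9   4  30] [42.5 -0.7]
side [274 306   4  11  33] [43.7 -5.8]
[ 0.73099241 -0.15874647  0.09437322]
```

View pics/5.png

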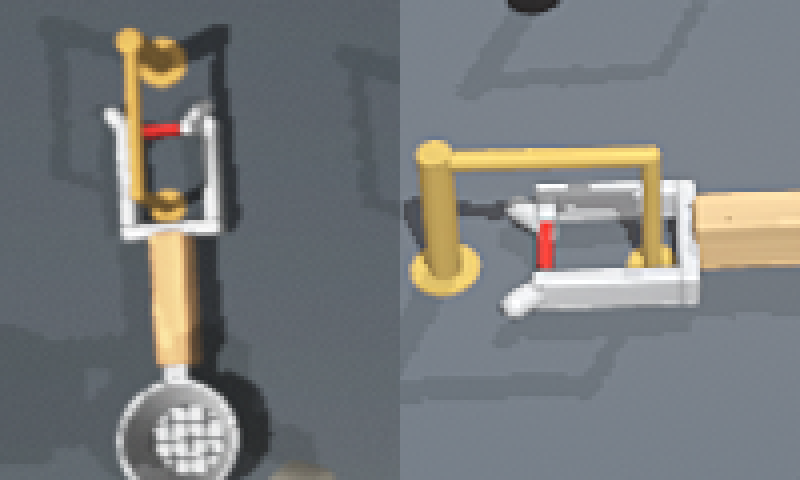

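View pics/5t.png

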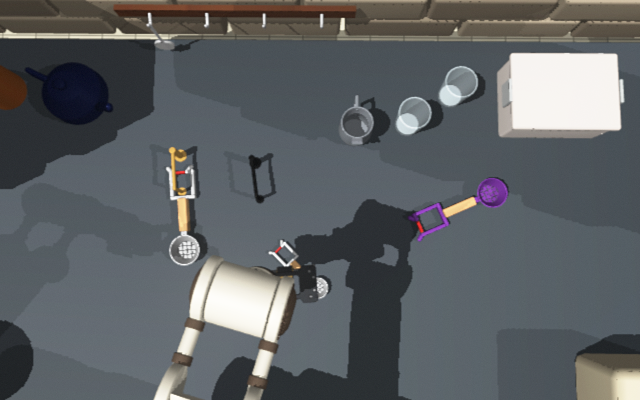

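The leg is inside the closed loop, the gate is shut, and the jug is still at (357,122). One quick check that it lies flat, then I hand in.

```bash
python3 - <<'E'
from h import *
from rig import *
for n in("top","side"):
    s=dict(np.load(n+"5.npz")); P=cloud(s); H=hsv(s); h,sa,v=H[...,0],H[...,1],H[...,2]
    w=(h>8)&(h<22)&(sa>70)&(sa<175)&(v>110)&(abs(P[...,1]-.229)<.014)
    for a,b in((.495,.515),(.515,.535),(.535,.555),(.555,.567)):
        q=P[w&(P[...,0]>a)&(P[...,0]<b)]; print(n,a,len(q),np.percentile(q[:,2],85).round(4) if len(q) else None)
close_job()
E
```

```text
top 0.495 66 0.0277
top 0.515 91 0.0281
top 0.535 89 0.0279
top 0.555 56 0.0283
side 0.495 228 0.0256
side 0.515 226 0.0255
side 0.535 231 0.0257
side 0.555 120 0.0253
the job is handed in; nothing more can be done
```

The large steel strainer is clipped onto the brass eye, lying flat on the slate and released. I handed the job in at about 10 s on the robot clock; no verdict came back.

I gripped the strainer by its wood grip, carried it over the other things, and pushed the gate onto the thin front leg along the eye's axis. The gate swung inward and sprang shut, then I lowered the strainer, let go and backed the arm off.

- **Fit:** after release both views showed the gate shut with the leg inside the loop. The leg sits about 54–56 mm ahead of the grip centre, against the 48–63 mm allowed.
- **Flatness:** the grip's top is level to within 1 mm along its length.
- **Forces:** readings stayed at a few newtons in every state I printed.
- **Jug:** its position matches the first picture to within 2 mm, which is the cameras' accuracy.
- **Disagreements:** the two cameras differ by about 3 mm on absolute positions, so I used the mean. Their readings of the gate's sideways position differ by about 5 mm, because the hook's near side hides part of the gate from the side camera.

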